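Fetch the titration cup from behind the reagent bottles

ROBOT

A 6-joint arm with a two-finger parallel gripper is mounted at the origin on the work surface. World frame = base frame: x ahead of the robot, y to its left, z up, the work surface at z = 0. Lengths are in m, angles in rad, forces in N, time in s.
With the tool pointing down it reaches from about 0.35 to 0.975 m from the base axis. Payload 7.1 kg.
Tool frame: the origin (TCP) lies on the mounting face of the last link; the fingertips stand 182 mm ahead of it and the grasp point (between the pads) lies env.hold_point_z ahead of it (env.hold_point_z is the distance from the TCP to the grasp point, in m); z points along the fingers, y is the line along which they close (so a half turn about z gives the same grasp; the last joint's range is limited). The gripper opens to 88 mm and grips with 3 to 60 N. Pads are 20 mm wide; open, the fingers measure 115 mm over their backs; the gripper's body (75 mm by 178 mm) begins 61 mm behind the grasp point.
Start: joints at [-1.122, 0.423, 1.63, -0, 1.089, -0.019], TCP at [0.282, -0.558, 0.405] pointing down, gripper open.
Joint ranges: [-3, 3], [-0.9, 2.11], [0.09, 2.58], [-1.31, 4.45], [0.11, 2.69], [-2.54, 2.54]. Speed limits (rad/s): [2.39, 2.39, 3.01, 3.14, 3.14, 3.14].

INTERFACE

Orientations are given as a unit quaternion [w, x, y, z].
In Python, from bench import env gives the robot as it stands.
- The arm moves only by the tool carry_out, never from a script. Its argument "deltas" is a list of rows, each an object with "translation": the shift along the tool's x, y, z in cm, a list of three; "twist": the turn about the tool's z in rad; "gripper": the finger opening in cm, from 0 to 8.78. A call has exactly 8 rows; each row is the pose to reach, as a shift and turn from the pose commanded when the call began, along the tool's axes at that moment; what a row does not reach only later rows make up. A row lasts 1/10 s, in which the tool goes at most 50 mm and 8.59 degrees, less where a joint would pass 70% of its speed; a pose out of reach is approached as far as the arm can. A call with a gripper value outside its range is refused whole. The fingers move at their own pace and stop on an object; the grip force is fixed at half the most. Time passes only in rows, so rows that repeat a pose let the fingers close, or fill a call up. It gives the time, the measured TCP pose, the force, the opening and the grip force at its end, in the units of the state.
- env.get_state(): the state, without advancing time (a new reading comes with each control period).
- env.capture(name): name is "scene" or "top" or "wrist"; returns (picture, depth): 400x640x3 uint8, red, green, blue; 400x640 float32, m along the optical axis (not along the pixel's ray), 0 where there is no reading.
- env.camera_params(name): a dict with "camera_matrix" (3x3 intrinsics, pixels), "world_from_camera" (4x4, takes a point from camera to world coordinates); the wrist camera has in their place "T_tool_cam" (4x4, takes a point from camera to tool coordinates, whose origin is the TCP and whose axes are the flange's). Camera axes: x right, y down, z forward; pixel columns grow to the right and rows downward; lengths in m; the calibration is good to about 2 mm. A picture is of the moment at which its call begins: read the wrist's pose just before it. camera_params takes no time and is no camera call.
- env.finish_job(): hands the job in; it is judged then, once.
The state is a dict: "clock": time; "qpos": joint angles; "joint_velocities": joint speeds; "effort": joint torques, N m; "tcp_pos": TCP position; "eef_rot": TCP orientation; "ft_force": force on the tool from outside, world axes, zero at the start; "torque": the same for the moment, N m; "finger_gap": finger opening in m; "grasp_force": force on a finger pad.
Only numpy, scipy, OpenCV 4.12 (cv2) and the standard library are available. Lean on these libraries where they do the work, as an engineer would, in place of code of your own. Each camera call takes 0.05 s, during which the arm holds its last target. There are 200 camera calls.

TASK

Set the two reagent bottles that stand in front of the white titration cup aside in the yellow side tray, leaving the cup where it is meanwhile. With both bottles in the tray, lift out the cup and lower it gently and upright all the way into the black tapered holder on the stirrer; then put each bottle back in the middle of the pad of its own cap's colour, set down softly. Keep bottles and cup upright throughout and leave the green beaker, the small amber jar and the blue case alone.

Things in the scene. Friction and masses are not known exactly. Their poses are not given: they have to be found in the camera images.
- blue_bottle: Reagent bottle of clear glass with a blue cap, loose, about 0.3 kg, 140 mm tall. Round body 58 mm across up to 80 mm height, narrowing to a 30 mm neck; the cap is a cylinder 38 mm across, from 106 to 140 mm above the underside, easy to grip from above. Origin: centre of the underside, z up the axis. It starts on the blue pad.
- red_bottle: Reagent bottle of amber glass with a red screw cap; same shape, sizes, mass and origin as the blue-capped one. It starts on the red pad.
- cup: White open tapered cup, loose, about 0.12 kg, 72 mm tall: 42 mm across at the foot, widening to 56 mm at 46 mm height, then a straight rim band 60 mm across from 48 to 72 mm (grip it here from above); wall 3 mm. Origin: centre of the underside, z up. It starts on the caddy's floor, beyond and between the two taller bottles, too close to them for a gripper.
- blue_pad: Blue round pad, 78 mm across, 4 mm thick, fixed on the grey caddy's floor; home of the blue-capped bottle. Origin: centre of its underside (upper face 4 mm above). The two pads' centres are 110 mm apart, blue on the left or right. The fixed caddy is an open tray, 200 x 240 mm, floor 5 mm above the bench, rim 12 mm high.
- red_pad: Red round pad, the same size and origin, home of the red-capped bottle.
- tray: Yellow open side tray, fixed, 240 mm along its x and 130 mm along its y, outside; floor 5 mm thick, rim 5 mm thick and 14 mm high. Origin: centre of its underside on the bench, z up. Empty at the start; it stands to the left or to the right of the caddy. Both bottles fit side by side along its x.
- well_floor (a point): Centre of the inner floor of the black tapered holder on the stirrer, z up; the floor is 40 mm, the rim 66 mm above the bench. Inside it is about 72 mm wide at the mouth, 52 mm at the floor: the cup's foot stands loosely on the floor, do not press. The stirrer, a fixed white box 130 x 130 x 36 mm, is on the other side of the caddy from the yellow tray.
- beaker: Bystander: green glass beaker, 68 mm across, 85 mm tall, loose, beyond the caddy. Origin: centre of its underside. Leave it alone.
- jar: Bystander: small amber jar with a white lid, 56 mm across, 75 mm tall, loose, beyond the caddy. Origin: centre of its underside. Leave it alone.
- case: Bystander: flat blue case, 35 x 170 x 18 mm, lying on the bench beyond the caddy, loose. Origin: centre of its underside, long along its y. Leave it alone.
There are look-alikes about, which are no part of the job. What is shaped like the red_bottle but pink or purple is not meant.

How it is judged:
On the way, in this order (a step that is already met when the one before it is completed fails the run):
1. both bottles stand upright and released in the yellow tray, the cup still where it was (within 30 mm) (x of blue_bottle in the frame of tray between -0.115 and 0.115 m and y of blue_bottle in the frame of tray between -0.06 and 0.06 m and z of blue_bottle in the frame of tray between 0 and 0.012 m and angle between each of blue_bottle, red_bottle's own z axis and vertical below 0.1 rad and linear speed of each of blue_bottle, red_bottle below 0.02 m/s and contact force between each of blue_bottle, red_bottle and the fingers below 0.1 N and x of red_bottle in the frame of tray between -0.115 and 0.115 m and y of red_bottle in the frame of tray between -0.06 and 0.06 m and z of red_bottle in the frame of tray between 0 and 0.012 m and distance of cup from where it was at the start of the episode below 0.03 m), for 0.2 s.
2. the cup stands released on the floor of the stirrer's holder while both bottles are in the yellow tray (horizontal distance between cup and well_floor below 0.008 m and z of cup in the frame of well_floor between -0.004 and 0.005 m and angle between each of cup, blue_bottle, red_bottle's own z axis and vertical below 0.1 rad and linear speed of each of cup, blue_bottle, red_bottle below 0.02 m/s and contact force between each of cup, blue_bottle, red_bottle and the fingers below 0.1 N and x of blue_bottle in the frame of tray between -0.115 and 0.115 m and y of blue_bottle in the frame of tray between -0.06 and 0.06 m and z of blue_bottle in the frame of tray between 0 and 0.012 m and x of red_bottle in the frame of tray between -0.115 and 0.115 m and y of red_bottle in the frame of tray between -0.06 and 0.06 m and z of red_bottle in the frame of tray between 0 and 0.012 m), for 0.2 s.
At the end, for the whole second after the job is handed in: The cup stands upright (within 0.1 rad) on the floor of the stirrer's holder (within 8 mm of its centre, 5 mm in height); each bottle stands upright on the pad of its cap's colour within 12 mm of the pad's centre; all released and at rest (horizontal distance between cup and well_floor below 0.008 m and z of cup in the frame of well_floor between -0.004 and 0.005 m and angle between each of cup, blue_bottle, red_bottle's own z axis and vertical below 0.1 rad and linear speed of each of cup, blue_bottle, red_bottle below 0.02 m/s and contact force between each of cup, blue_bottle, red_bottle and the fingers below 0.1 N and horizontal distance between blue_bottle and blue_pad below 0.012 m and z of blue_bottle in the frame of blue_pad between 0 and 0.008 m and horizontal distance between red_bottle and red_pad below 0.012 m and z of red_bottle in the frame of red_pad between 0 and 0.008 m); the robot touches nothing.
It fails at once if the beaker, the jar or the case is disturbed (moved over 30 mm) (distance of any of beaker, jar, case from where it was at the start of the episode above 0.03 m).
It fails at once if a bottle or the cup is tipped (over 0.6 rad) (angle between any of blue_bottle, red_bottle, cup's own z axis and vertical above 0.6 rad).
It fails at once if the cup is forced into the holder (over 30 N) (contact force between cup and stirrer above 30 N).
It fails at once if a bottle is banged down (over 60 N) (contact force between any of blue_bottle, red_bottle and tray above 60 N or contact force between blue_bottle and blue_pad above 60 N or contact force between red_bottle and red_pad above 60 N).
It also fails if it takes over 136 s, if anything falls off the work surface, if the arm or the gripper's body presses on something with over 40 N, if the wrist force passes 120 N, or if a joint passes its speed limit or range.

## Working session

There is one attempt and no reset: what is moved stays moved. The work goes in short steps, Python scripts to look and compute and a tool call to move; the robot and the scene stay as the last step left them, time stands still between calls to the robot, and variables do not carry over. Pictures are saved under pics/ and viewed, at most 14 in all, crops included, and the job is handed in when it is done.

Besides the shell and the picture viewer there is one more tool, called by a JSON object that holds its "method" and its "body". carry_out: Moves the arm, as the interface text tells. Its arguments: {"type":"object","properties":{"deltas":{"type":"array","items":{"type":"object","properties":{"translation":{"type":"array","items":{"type":"number"}},"twist":{"type":"number"},"gripper":{"type":"number"}}}}},"required":["deltas"]}

```bash
mkdir -p pics; ls; python3 - <<'E'
from bench import env
import cv2,numpy as np
np.set_printoptions(precision=4,suppress=True)
s=env.get_state(); print(s, env.hold_point_z)
for n in("scene","top"):
    p,d=env.capture(n); cv2.imwrite(f"pics/{n}0.png",p[:,:,::-1]); np.save(f"pics/{n}0.npy",d)
    c=env.camera_params(n); print(c)
print(env.camera_params("wrist"))
E
```

```text
pics
{'clock': 0.0, 'qpos': array([-1.122 ,  0.4238,  1.6307,  0.    ,  1.0886, -0.019 ]), 'joint_velocities': array([ 0.0003, -0.0006, -0.0006, -0.001 , -0.0013, -0.0004]), 'effort': array([  0.0011, -54.4621, -27.367 ,   0.0644,   0.0228,  -0.0001]), 'tcp_pos': array([ 0.2817, -0.5576,  0.4039]), 'eef_rot': array([-0.0007,  0.9728,  0.2318, -0.0002]), 'ft_force': array([-0.6822, -0.4461,  0.1113]), 'torque': array([-0.0066,  0.0175, -0.0192]), 'grasp_force': 0.0, 'finger_gap': 0.08808558959577312} 0.1633
{'camera_matrix': array([[487.1006,   0.    , 312.1029],
       [  0.    , 487.1006, 199.2538],
       [  0.    ,   0.    ,   1.    ]]), 'world_from_camera': array([[ 0.1548,  0.5868, -0.7948,  1.4846],
       [ 0.9879, -0.1004,  0.1183, -0.1639],
       [-0.0104, -0.8034, -0.5953,  0.7612],
       [ 0.    ,  0.    ,  0.    ,  1.    ]])}
{'camera_matrix': array([[429.9515,   0.    , 323.8477],
       [  0.    , 429.9515, 203.248 ],
       [  0.    ,   0.    ,   1.    ]]), 'world_from_camera': array([[ 0.0163, -0.9904,  0.1375,  0.4339],
       [-0.9996, -0.0191, -0.0191,  0.0131],
       [ 0.0215, -0.1371, -0.9903,  1.0044],
       [ 0.    ,  0.    ,  0.    ,  1.    ]])}
{'camera_matrix': array([[290.4235,   0.    , 320.1454],
       [  0.    , 290.4235, 203.8906],
       [  0.    ,   0.    ,   1.    ]]), 'T_tool_cam': array([[ 0.0001, -0.9567, -0.2911,  0.0781],
       [ 1.    , -0.0001,  0.0008,  0.0002],
       [-0.0008, -0.2911,  0.9567,  0.0214],
       [ 0.    ,  0.    ,  0.    ,  1.    ]])}
```

View pics/top0.png

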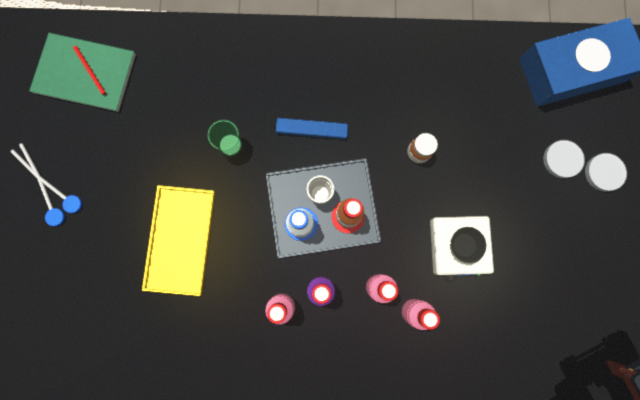

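View pics/scene0.png

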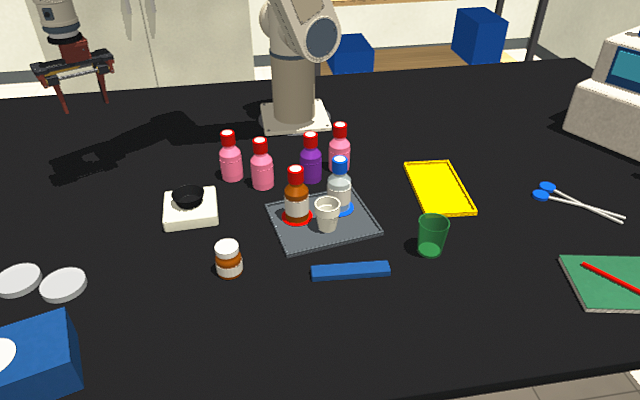

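The top view shows the yellow tray at about (180,240), the caddy with the blue bottle cap at (298,219), red cap at (353,208) and cup at (320,189). The stirrer holder is at about (467,245). The pink and purple look-alikes stand nearer the robot. I'll measure from enlarged crops.

```bash
python3 - <<'E'
import cv2,numpy as np
p=cv2.imread("pics/top0.png")
a=cv2.resize(p[150:270,260:390],None,fx=5,fy=5,interpolation=cv2.INTER_CUBIC)
b=cv2.resize(p[180:300,140:220],None,fx=5,fy=5)
cv2.imwrite("pics/c1.png",a)
c=cv2.resize(p[205:285,420:505],None,fx=5,fy=5,interpolation=cv2.INTER_CUBIC)
w=np.zeros((600,800+25,3),np.uint8); w[:600,:400]=b; w[:400,400:825]=c
cv2.imwrite("pics/c2.png",w[:,:800])
E
```

```text
(no output)
```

View pics/c1.png

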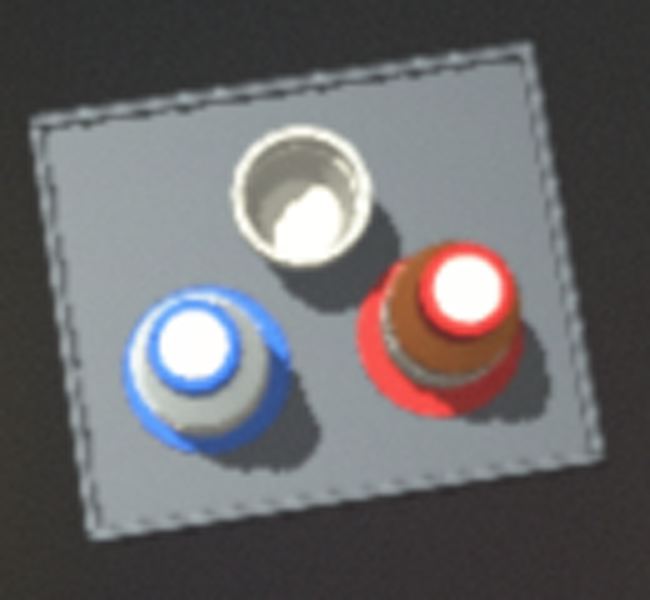

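View pics/c2.png

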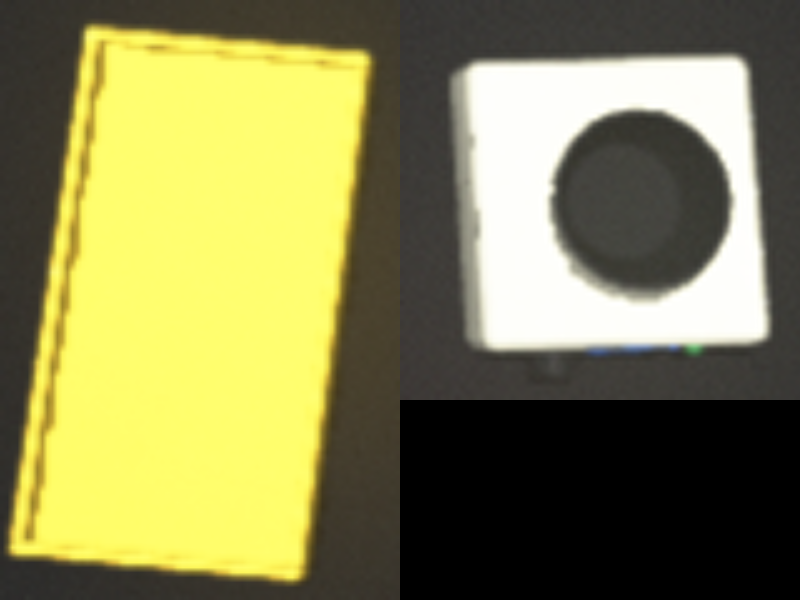

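```bash
cat > h.py <<'E'
import numpy as np
from bench import env
np.set_printoptions(precision=4,suppress=True)
def w_at(K,T,uv,z):
    r=T[:3,:3]@np.linalg.solve(K,[*uv,1.]); return (T[:3,3]+r*(z-T[2,3])/r[2])
def top(uv,z):
    c=env.camera_params("top"); return w_at(c["camera_matrix"],c["world_from_camera"],uv,z)
def wristT(s):
    from scipy.spatial.transform import Rotation as R
    T=np.eye(4); T[:3,:3]=R.from_quat(np.roll(s["eef_rot"],-1)).as_matrix(); T[:3,3]=s["tcp_pos"]
    return T@env.camera_params("wrist")["T_tool_cam"]
def wr(s,uv,z):
    return w_at(env.camera_params("wrist")["camera_matrix"],wristT(s),uv,z)
def shift(s,target):   # cm in tool axes from the measured pose to the target TCP
    from scipy.spatial.transform import Rotation as R
    M=R.from_quat(np.roll(s["eef_rot"],-1)); return 100*M.inv().apply(np.array(target)-s["tcp_pos"])
E
python3 - <<'E'
from h import *
A=lambda x,y:(260+x/5-.4,150+y/5-.4)
B=lambda x,y:(140+x/5-.4,180+y/5-.4)
C=lambda x,y:(420+(x-400)/5-.4,205+y/5-.4)
print("bluecap",top(A(195,345),.149)); print("redcap",top(A(468,289),.149))
print("cup",top(A(302,196),.077)); print("bpad",top(A(208,370),.009)); print("rpad",top(A(440,334),.009))
cc=[top(A(*q),.012) for q in((30,118),(533,42),(605,460),(92,540))]; print("caddy",np.array(cc),np.mean(cc,0))
t=[top(B(*q),.014) for q in((87,25),(371,52),(304,580),(8,553))]; print("tray",np.array(t),np.mean(t,0))
print("rim",top(C(642,202),.066)); print("floor",top(C(622,202),.04))
d=np.load("pics/top0.npy")
for n,(u,v) in dict(bluecap=A(195,345),redcap=A(468,289),holder=C(622,202),tray=B(190,300)).items():
    print(n,d[int(v),int(u)])
for n,uv in dict(purple=(321,293),pink1=(277,313),pink2=(389,291),pink3=(430,320),beaker=(223,134)).items(): print(n,top(uv,.14 if n!="beaker" else .085))
E
```

```text
bluecap [0.5208 0.0465 0.149 ]
redcap [ 0.5454 -0.0625  0.149 ]
cup [0.5944 0.0042 0.077 ]
bpad [0.5235 0.0457 0.009 ]
rpad [ 0.5423 -0.0619  0.009 ]
caddy [[ 0.6403  0.1318  0.012 ]
 [ 0.6819 -0.1046  0.012 ]
 [ 0.4849 -0.1385  0.012 ]
 [ 0.4443  0.0967  0.012 ]] [ 0.5628 -0.0036  0.012 ]
tray [[0.6077 0.3819 0.014 ]
 [0.5976 0.2502 0.014 ]
 [0.3568 0.2678 0.014 ]
 [0.3667 0.4004 0.014 ]] [0.4822 0.3251 0.014 ]
rim [ 0.478  -0.3222  0.066 ]
floor [ 0.4791 -0.3225  0.04  ]
bluecap 0.85860455
redcap 0.86338365
holder 0.9690966
tray 0.9902275
purple [ 0.3751 -0.0008  0.14  ]
pink1 [0.3355 0.0846 0.14  ]
pink2 [ 0.381  -0.1355  0.14  ]
pink3 [ 0.3262 -0.2161  0.14  ]
beaker [0.7109 0.2195 0.085 ]
```

{"method": "carry_out", "body": {"deltas": [{"translation": [3, -2.7, 0], "twist": 0.08, "gripper": 8.7}, {"translation": [6, -5.4, 0], "twist": 0.16, "gripper": 8.7}, {"translation": [9, -8.1, 0], "twist": 0.24, "gripper": 8.7}, {"translation": [12, -10.8, 0], "twist": 0.32, "gripper": 8.7}, {"translation": [15, -13.5, 0], "twist": 0.4, "gripper": 8.7}, {"translation": [18.3, -16.2, 0], "twist": 0.468, "gripper": 8.7}, {"translation": [21.3, -18.9, 0], "twist": 0.468, "gripper": 8.7}, {"translation": [24.3, -21.5, 0], "twist": 0.468, "gripper": 8.7}]}}

```text
clock: 0.9
tcp_pos: [0.402, -0.2547, 0.4045]
eef_rot: [-0.0, 1.0, -0.0, -0.0]
ft_force: [0.8, 0.3, 0.1]
finger_gap: 0.087
grasp_force: 0.0
```

{"method": "carry_out", "body": {"deltas": [{"translation": [1.5, -4, 0], "twist": 0, "gripper": 8.7}, {"translation": [3, -8, 0], "twist": 0, "gripper": 8.7}, {"translation": [4.5, -12, 0], "twist": 0, "gripper": 8.7}, {"translation": [6, -16, 0], "twist": 0, "gripper": 8.7}, {"translation": [8, -20, 0], "twist": 0, "gripper": 8.7}, {"translation": [10, -24, 0], "twist": 0, "gripper": 8.7}, {"translation": [11.5, -28, 0], "twist": 0, "gripper": 8.7}, {"translation": [12, -30.1, 0], "twist": 0, "gripper": 8.7}]}}

```text
clock: 1.7
tcp_pos: [0.5228, 0.0474, 0.4045]
eef_rot: [-0.0, 1.0, 0.001, 0.0]
ft_force: [0.2, -0.2, -0.3]
finger_gap: 0.0873
grasp_force: 0.0
```

```bash
python3 - <<'E'
from h import *
import cv2
s=env.get_state(); p,d=env.capture("wrist"); cv2.imwrite("pics/w1.png",p[:,:,::-1]); np.save("pics/w1.npy",d)
print(s["tcp_pos"],s["eef_rot"])
K=env.camera_params("wrist")["camera_matrix"]; Ti=np.linalg.inv(wristT(s))
for P in([.5208,.0465,.149],[.5454,-.0625,.149],[.5944,.0042,.077]):
    q=K@(Ti@[*P,1])[:3]; print(q[:2]/q[2])
import pickle; pickle.dump(s,open("pics/w1.pkl","wb"))
E
```

```text
[0.5228 0.0474 0.4045] [-0.0002  1.      0.0009  0.0002]
[319.901  214.3522]
[451.6256 186.4404]
[361.6777 122.8217]
```

View pics/w1.png

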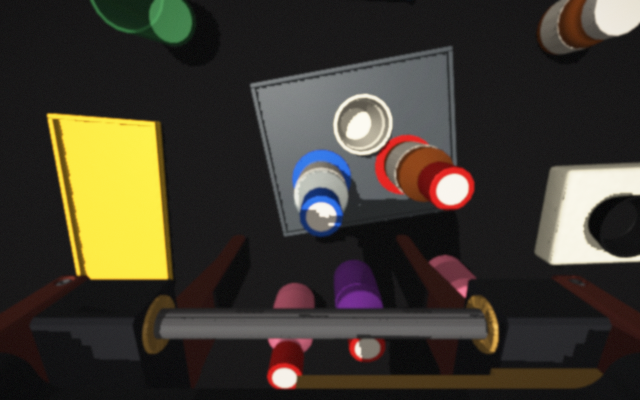

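The wrist view shows the blue cap at (321,215), the red cap at (453,188) and the cup at (362,124). All are within 2 px of the predictions, so I'm descending on the blue cap.

{"method": "carry_out", "body": {"deltas": [{"translation": [-0.2, 0.1, 2.5], "twist": 0, "gripper": 8.7}, {"translation": [-0.2, 0.1, 5], "twist": 0, "gripper": 8.7}, {"translation": [-0.2, 0.1, 7.5], "twist": 0, "gripper": 8.7}, {"translation": [-0.2, 0.1, 9.5], "twist": 0, "gripper": 8.7}, {"translation": [-0.2, 0.1, 10.9], "twist": 0, "gripper": 8.7}, {"translation": [-0.2, 0.1, 10.9], "twist": 0, "gripper": 3}, {"translation": [-0.2, 0.1, 10.9], "twist": 0, "gripper": 3}, {"translation": [-0.2, 0.1, 10.9], "twist": 0, "gripper": 3}]}}

```text
clock: 2.55
tcp_pos: [0.5203, 0.0435, 0.2967]
eef_rot: [-0.0, 1.0, -0.0, 0.001]
ft_force: [0.5, 0.2, 0.2]
finger_gap: 0.0666
grasp_force: 0.0
```

{"method": "carry_out", "body": {"deltas": [{"translation": [0, 0, 0], "twist": 0, "gripper": 3}, {"translation": [0, 0, 0], "twist": 0, "gripper": 3}, {"translation": [0, 0, 0], "twist": 0, "gripper": 3}, {"translation": [0, 0, -0.2], "twist": 0, "gripper": 3}, {"translation": [0, 0, -1], "twist": 0, "gripper": 3}, {"translation": [0, 0, -2.5], "twist": 0, "gripper": 3}, {"translation": [0, 0, -4.5], "twist": 0, "gripper": 3}, {"translation": [0, 0, -6], "twist": 0, "gripper": 3}]}}

```text
clock: 3.35
tcp_pos: [0.5198, 0.0436, 0.357]
eef_rot: [-0.0, 1.0, -0.0, 0.0]
ft_force: [-0.1, -0.5, -2.4]
finger_gap: 0.0374
grasp_force: 30.0
```

{"method": "carry_out", "body": {"deltas": [{"translation": [0.1, -1.7, -1], "twist": 0, "gripper": 3}, {"translation": [0.3, -5, -1], "twist": 0, "gripper": 3}, {"translation": [0.6, -9.5, -1], "twist": 0, "gripper": 3}, {"translation": [0.9, -14.5, -1], "twist": 0, "gripper": 3}, {"translation": [1.2, -19.5, -1], "twist": 0, "gripper": 3}, {"translation": [1.5, -24, -1], "twist": 0, "gripper": 3}, {"translation": [1.7, -27, -1], "twist": 0, "gripper": 3}, {"translation": [1.7, -27.7, 0], "twist": 0, "gripper": 3}]}}

```text
clock: 4.15
tcp_pos: [0.5371, 0.324, 0.3571]
eef_rot: [-0.001, 1.0, 0.001, 0.002]
ft_force: [1.0, -0.3, -3.0]
finger_gap: 0.0376
grasp_force: 30.0
```

```bash
python3 - <<'E'
from h import *
import cv2
p,d=env.capture("top"); cv2.imwrite("pics/t1.png",p[150:310,120:400,::-1]); 
p,d=env.capture("wrist"); s=env.get_state(); cv2.imwrite("pics/w2.png",p[:,:,::-1])
print(s["tcp_pos"],s["eef_rot"],s["grasp_force"])
K=env.camera_params("wrist")["camera_matrix"]; Ti=np.linalg.inv(wristT(s))
for P in([.6077,.3819,.014],[.5976,.2502,.014],[.3568,.2678,.014]):
    q=K@(Ti@[*P,1])[:3]; print(q[:2]/q[2])
E
```

```text
[0.536  0.3212 0.3542] [ 0.0008  1.      0.0009 -0.0012] 29.999059438705444
[260.9699 121.3914]
[385.0502 131.4621]
[359.2383 320.6866]
```

View pics/w2.png

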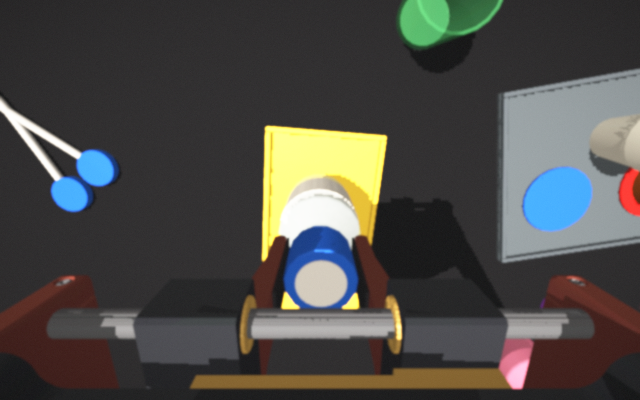

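{"method": "carry_out", "body": {"deltas": [{"translation": [0, 0, 0.7], "twist": 0, "gripper": 3}, {"translation": [0, 0, 2], "twist": 0, "gripper": 3}, {"translation": [0, 0, 3.5], "twist": 0, "gripper": 3}, {"translation": [0, 0, 4.8], "twist": 0, "gripper": 3}, {"translation": [0, 0, 5.6], "twist": 0, "gripper": 3}, {"translation": [0, 0, 6], "twist": 0, "gripper": 3}, {"translation": [0, 0, 6.15], "twist": 0, "gripper": 3}, {"translation": [0, 0, 6.25], "twist": 0, "gripper": 3}]}}

```text
clock: 5.05
tcp_pos: [0.5371, 0.3208, 0.2933]
eef_rot: [-0.0, 1.0, -0.0, 0.0]
ft_force: [-0.2, 0.2, -1.8]
finger_gap: 0.0377
grasp_force: 30.0
```

```bash
python3 - <<'E'
from h import *
s=env.get_state(); print(s["tcp_pos"],s["ft_force"])
E
```

```text
[0.5371 0.3208 0.2933] [-0.2132  0.2232 -1.8084]
```

{"method": "carry_out", "body": {"deltas": [{"translation": [0, 0, 0.05], "twist": 0, "gripper": 3}, {"translation": [0, 0, 0.1], "twist": 0, "gripper": 3}, {"translation": [0, 0, 0.15], "twist": 0, "gripper": 3}, {"translation": [0, 0, 0.15], "twist": 0, "gripper": 8.7}, {"translation": [0, 0, 0.15], "twist": 0, "gripper": 8.7}, {"translation": [0, 0, 0.1], "twist": 0, "gripper": 8.7}, {"translation": [0, 0, 0], "twist": 0, "gripper": 8.7}, {"translation": [0, 0, 0], "twist": 0, "gripper": 8.7}]}}

```text
clock: 5.85
tcp_pos: [0.537, 0.3206, 0.2933]
eef_rot: [-0.0, 1.0, -0.0, 0.0]
ft_force: [-0.2, 0.6, 0.1]
finger_gap: 0.0742
grasp_force: 0.0
```

{"method": "carry_out", "body": {"deltas": [{"translation": [0, 0, -2], "twist": 0, "gripper": 8.7}, {"translation": [0, 0, -5], "twist": 0, "gripper": 8.7}, {"translation": [0, 0, -8], "twist": 0, "gripper": 8.7}, {"translation": [0, 4, -9], "twist": 0, "gripper": 8.7}, {"translation": [0, 8.5, -9], "twist": 0, "gripper": 8.7}, {"translation": [0.2, 13, -9], "twist": 0, "gripper": 8.7}, {"translation": [0.4, 17, -9], "twist": 0, "gripper": 8.7}, {"translation": [0.4, 21, -9], "twist": 0, "gripper": 8.7}]}}

```text
clock: 6.65
tcp_pos: [0.5408, 0.109, 0.3834]
eef_rot: [-0.0, 1.0, -0.0, 0.0]
ft_force: [0.6, 0.2, 0.1]
finger_gap: 0.0877
grasp_force: 0.0
```

{"method": "carry_out", "body": {"deltas": [{"translation": [0.2, 4, 0], "twist": 0, "gripper": 8.7}, {"translation": [0.3, 8, 0], "twist": 0, "gripper": 8.7}, {"translation": [0.4, 12, 0], "twist": 0, "gripper": 8.7}, {"translation": [0.4, 15.5, 0], "twist": 0, "gripper": 8.7}, {"translation": [0.4, 17.3, 0], "twist": 0, "gripper": 8.7}, {"translation": [0.4, 17.3, 0], "twist": 0, "gripper": 8.7}, {"translation": [0.4, 17.3, 0], "twist": 0, "gripper": 8.7}, {"translation": [0.4, 17.3, 0], "twist": 0, "gripper": 8.7}]}}

```text
clock: 7.45
tcp_pos: [0.5448, -0.0616, 0.3832]
eef_rot: [-0.0, 1.0, 0.0, -0.0]
ft_force: [0.1, 0.4, -0.1]
finger_gap: 0.087
grasp_force: 0.0
```

```bash
python3 - <<'E'
from h import *
import cv2
p,d=env.capture("top"); cv2.imwrite("pics/t2.png",cv2.resize(p[150:310,120:400,::-1],None,fx=2.5,fy=2.5))
s=env.get_state(); print(s["tcp_pos"],s["eef_rot"],s["finger_gap"])
E
```

```text
[ 0.5448 -0.0614  0.3832] [-0.0001  1.      0.0005 -0.    ] 0.08709464694721675
```

View pics/t2.png

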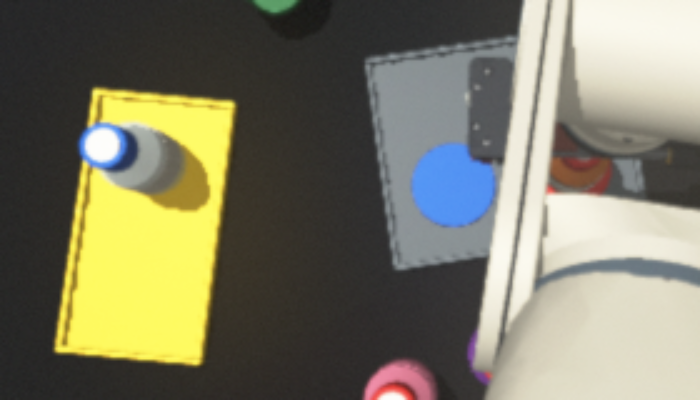

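The blue bottle stands upright in the tray's far half, with its cap at about (105,147) in the crop. The blue pad is bare at (454,185). Red is next.

{"method": "carry_out", "body": {"deltas": [{"translation": [0, 0.1, 2], "twist": 0, "gripper": 8.7}, {"translation": [0, 0.1, 4.5], "twist": 0, "gripper": 8.7}, {"translation": [0, 0.1, 6.8], "twist": 0, "gripper": 8.7}, {"translation": [0, 0.1, 8.2], "twist": 0, "gripper": 8.7}, {"translation": [0, 0.1, 8.7], "twist": 0, "gripper": 8.7}, {"translation": [0, 0.1, 8.7], "twist": 0, "gripper": 3}, {"translation": [0, 0.1, 8.7], "twist": 0, "gripper": 3}, {"translation": [0, 0.1, 8.7], "twist": 0, "gripper": 3}]}}

```text
clock: 8.3
tcp_pos: [0.5453, -0.0634, 0.2972]
eef_rot: [0.0, 1.0, -0.0, 0.001]
ft_force: [-0.1, -0.7, -0.2]
finger_gap: 0.0661
grasp_force: 0.0
```

{"method": "carry_out", "body": {"deltas": [{"translation": [0, 0, 0], "twist": 0, "gripper": 3}, {"translation": [0, 0, 0], "twist": 0, "gripper": 3}, {"translation": [0, 0, 0], "twist": 0, "gripper": 3}, {"translation": [0, 0, -0.2], "twist": 0, "gripper": 3}, {"translation": [0, 0, -1.5], "twist": 0, "gripper": 3}, {"translation": [0, 0, -4], "twist": 0, "gripper": 3}, {"translation": [0, 0, -7.5], "twist": 0, "gripper": 3}, {"translation": [0, 0, -10], "twist": 0, "gripper": 3}]}}

```text
clock: 9.1
tcp_pos: [0.5449, -0.0634, 0.3986]
eef_rot: [0.0, 1.0, -0.0, 0.001]
ft_force: [-0.2, 0.3, -2.3]
finger_gap: 0.0376
grasp_force: 30.0
```

{"method": "carry_out", "body": {"deltas": [{"translation": [-0.6, -1.5, 0], "twist": 0, "gripper": 3}, {"translation": [-2, -5, 0], "twist": 0, "gripper": 3}, {"translation": [-4, -9.5, 0], "twist": 0, "gripper": 3}, {"translation": [-6, -14, 0], "twist": 0, "gripper": 3}, {"translation": [-7.5, -18.5, 0], "twist": 0, "gripper": 3}, {"translation": [-9, -23, 0], "twist": 0, "gripper": 3}, {"translation": [-10.2, -27.5, 0], "twist": 0, "gripper": 3}, {"translation": [-11.1, -32, 0], "twist": 0, "gripper": 3}]}}

```text
clock: 9.9
tcp_pos: [0.4315, 0.2584, 0.3953]
eef_rot: [0.0, 1.0, 0.0, -0.001]
ft_force: [0.6, 0.8, -3.9]
finger_gap: 0.0376
grasp_force: 30.0
```

{"method": "carry_out", "body": {"deltas": [{"translation": [-0.4, -3.5, 0], "twist": 0, "gripper": 3}, {"translation": [-0.7, -6, 0.5], "twist": 0, "gripper": 3}, {"translation": [-0.7, -7.2, 1.5], "twist": 0, "gripper": 3}, {"translation": [-0.7, -7.2, 3], "twist": 0, "gripper": 3}, {"translation": [-0.7, -7.2, 5], "twist": 0, "gripper": 3}, {"translation": [-0.7, -7.2, 7], "twist": 0, "gripper": 3}, {"translation": [-0.7, -7.2, 8.5], "twist": 0, "gripper": 3}, {"translation": [-0.7, -7.2, 9], "twist": 0, "gripper": 3}]}}

```text
clock: 10.7
tcp_pos: [0.4258, 0.3274, 0.3036]
eef_rot: [0.002, 1.0, -0.0, -0.002]
ft_force: [-0.0, 0.6, -3.6]
finger_gap: 0.0377
grasp_force: 30.0
```

{"method": "carry_out", "body": {"deltas": [{"translation": [0, 0, 0.2], "twist": 0, "gripper": 3}, {"translation": [0, 0, 0.5], "twist": 0, "gripper": 3}, {"translation": [0, 0, 0.8], "twist": 0, "gripper": 3}, {"translation": [0, 0, 1.1], "twist": 0, "gripper": 3}, {"translation": [0, 0, 1.25], "twist": 0, "gripper": 3}, {"translation": [0, 0, 1.3], "twist": 0, "gripper": 3}, {"translation": [0, 0, 1.35], "twist": 0, "gripper": 3}, {"translation": [0, 0, 1.4], "twist": 0, "gripper": 3}]}}

```text
clock: 11.5
tcp_pos: [0.4272, 0.3288, 0.293]
eef_rot: [-0.0, 1.0, -0.0, 0.0]
ft_force: [-1.8, -0.9, 9.5]
finger_gap: 0.0373
grasp_force: 30.0
```

{"method": "carry_out", "body": {"deltas": [{"translation": [0, 0, -0.05], "twist": 0, "gripper": 3}, {"translation": [0, 0, -0.1], "twist": 0, "gripper": 3}, {"translation": [0, 0, -0.1], "twist": 0, "gripper": 8.7}, {"translation": [0, 0, -0.1], "twist": 0, "gripper": 8.7}, {"translation": [0, 0, -0.1], "twist": 0, "gripper": 8.7}, {"translation": [0, 0, -0.1], "twist": 0, "gripper": 8.7}, {"translation": [0, 0, -0.1], "twist": 0, "gripper": 8.7}, {"translation": [0, 0, -0.1], "twist": 0, "gripper": 8.7}]}}

```text
clock: 12.3
tcp_pos: [0.4269, 0.3286, 0.2932]
eef_rot: [0.0, 1.0, -0.0, -0.0]
ft_force: [-0.3, -0.5, 0.2]
finger_gap: 0.0818
grasp_force: 0.0
```

{"method": "carry_out", "body": {"deltas": [{"translation": [0, 0, -2], "twist": 0, "gripper": 8.7}, {"translation": [0, 0, -5], "twist": 0, "gripper": 8.7}, {"translation": [0, 0, -8], "twist": 0, "gripper": 8.7}, {"translation": [1.5, 4, -9], "twist": 0, "gripper": 8.7}, {"translation": [3.5, 8.5, -9], "twist": 0, "gripper": 8.7}, {"translation": [5.5, 13, -9], "twist": 0, "gripper": 8.7}, {"translation": [7.5, 17, -9], "twist": 0, "gripper": 8.7}, {"translation": [9.5, 21, -9], "twist": 0, "gripper": 8.7}]}}

```text
clock: 13.1
tcp_pos: [0.5223, 0.1168, 0.3834]
eef_rot: [-0.0, 1.0, -0.0, 0.0]
ft_force: [0.7, 0.9, 0.1]
finger_gap: 0.0868
grasp_force: 0.0
```

{"method": "carry_out", "body": {"deltas": [{"translation": [2, 3, 0], "twist": 0, "gripper": 8.7}, {"translation": [4, 6, 0], "twist": 0, "gripper": 8.7}, {"translation": [5.5, 9, 0], "twist": 0, "gripper": 8.7}, {"translation": [7.2, 11.3, 0], "twist": 0, "gripper": 8.7}, {"translation": [7.2, 11.3, 2], "twist": 0, "gripper": 8.7}, {"translation": [7.2, 11.3, 3], "twist": 0, "gripper": 8.7}, {"translation": [7.2, 11.3, 3], "twist": 0, "gripper": 8.7}, {"translation": [7.2, 11.3, 3], "twist": 0, "gripper": 8.7}]}}

```text
clock: 13.9
tcp_pos: [0.5936, 0.0061, 0.3531]
eef_rot: [-0.0, 1.0, 0.0, -0.0]
ft_force: [0.3, 0.3, -0.4]
finger_gap: 0.0868
grasp_force: 0.0
```

```bash
python3 - <<'E'
from h import *
import cv2
s=env.get_state(); p,d=env.capture("wrist"); cv2.imwrite("pics/w3.png",p[:,:,::-1])
print(s["tcp_pos"],s["eef_rot"])
K=env.camera_params("wrist")["camera_matrix"]; Ti=np.linalg.inv(wristT(s))
for P in([.5944,.0042,.077],[.5235,.0457,.009],[.5423,-.0619,.009]):
    q=K@(Ti@[*P,1])[:3]; print(q[:2]/q[2])
q,d=env.capture("top"); 
z=np.hstack([p[:,:,::-1][:300,150:500],cv2.resize(q[180:300,140:300,::-1],(400,300))]); cv2.imwrite("pics/m1.png",z)
E
```

```text
[0.5936 0.0061 0.3531] [-0.      1.      0.0003 -0.0004]
[320.9216 203.8324]
[286.385  243.4507]
[376.0451 229.018 ]
```

View pics/m1.png

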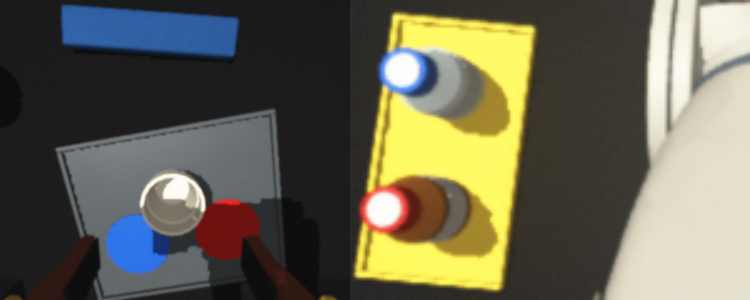

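Both bottles stand upright in the tray. The cup rim centre is at (322,203) in the wrist image, about 1 mm from the prediction, so I'm descending on the cup.

{"method": "carry_out", "body": {"deltas": [{"translation": [0.1, 0.15, 2.5], "twist": 0, "gripper": 8.7}, {"translation": [0.1, 0.15, 5.5], "twist": 0, "gripper": 8.7}, {"translation": [0.1, 0.15, 8.5], "twist": 0, "gripper": 8.7}, {"translation": [0.1, 0.15, 11], "twist": 0, "gripper": 8.7}, {"translation": [0.1, 0.15, 12.2], "twist": 0, "gripper": 8.7}, {"translation": [0.1, 0.15, 12.2], "twist": 0, "gripper": 8.7}, {"translation": [0.1, 0.15, 12.2], "twist": 0, "gripper": 5.5}, {"translation": [0.1, 0.15, 12.2], "twist": 0, "gripper": 5.5}]}}

```text
clock: 14.8
tcp_pos: [0.5955, 0.0042, 0.2327]
eef_rot: [0.0, 1.0, -0.0, 0.001]
ft_force: [0.6, -0.2, -0.4]
finger_gap: 0.0743
grasp_force: 0.0
```

{"method": "carry_out", "body": {"deltas": [{"translation": [0, 0, 0], "twist": 0, "gripper": 5.5}, {"translation": [0, 0, 0], "twist": 0, "gripper": 5.5}, {"translation": [0, 0, 0], "twist": 0, "gripper": 5.5}, {"translation": [0, 0, 0], "twist": 0, "gripper": 5.5}, {"translation": [0, 0, -0.5], "twist": 0, "gripper": 5.5}, {"translation": [0, 0, -2], "twist": 0, "gripper": 5.5}, {"translation": [0, 0, -4.5], "twist": 0, "gripper": 5.5}, {"translation": [0, 0, -7], "twist": 0, "gripper": 5.5}]}}

```text
clock: 15.6
tcp_pos: [0.5946, 0.0041, 0.3024]
eef_rot: [-0.0, 1.0, -0.0, -0.0]
ft_force: [-0.3, 0.4, -0.8]
finger_gap: 0.0589
grasp_force: 30.0
```

{"method": "carry_out", "body": {"deltas": [{"translation": [0, 0, -1.5], "twist": 0, "gripper": 5.5}, {"translation": [0, 0, -3], "twist": 0, "gripper": 5.5}, {"translation": [0, 0, -3], "twist": 0, "gripper": 5.5}, {"translation": [0, 0, -3], "twist": 0, "gripper": 5.5}, {"translation": [0, 0, -3], "twist": 0, "gripper": 5.5}, {"translation": [0, 0, -3], "twist": 0, "gripper": 5.5}, {"translation": [0, 0, -3], "twist": 0, "gripper": 5.5}, {"translation": [0, 0, -3], "twist": 0, "gripper": 5.5}]}}

```text
clock: 16.4
tcp_pos: [0.5948, 0.0041, 0.3307]
eef_rot: [-0.0, 1.0, -0.0, -0.0]
ft_force: [-0.2, 1.3, -1.3]
finger_gap: 0.0589
grasp_force: 30.0
```

{"method": "carry_out", "body": {"deltas": [{"translation": [-0.5, 1.5, 0], "twist": 0, "gripper": 5.5}, {"translation": [-1.5, 4.5, 0], "twist": 0, "gripper": 5.5}, {"translation": [-3, 8.5, 0], "twist": 0, "gripper": 5.5}, {"translation": [-4.5, 13, 0], "twist": 0, "gripper": 5.5}, {"translation": [-6, 17.5, 0], "twist": 0, "gripper": 5.5}, {"translation": [-8, 22, 0], "twist": 0, "gripper": 5.5}, {"translation": [-9.5, 26.5, 0], "twist": 0, "gripper": 5.5}, {"translation": [-10.7, 30, 0], "twist": 0, "gripper": 5.5}]}}

```text
clock: 17.2
tcp_pos: [0.4858, -0.2988, 0.3313]
eef_rot: [0.0, 1.0, -0.001, -0.0]
ft_force: [1.1, 0.7, -0.1]
finger_gap: 0.0588
grasp_force: 30.0
```

{"method": "carry_out", "body": {"deltas": [{"translation": [-0.6, 2, 0], "twist": 0, "gripper": 5.5}, {"translation": [-0.9, 2.65, 0], "twist": 0, "gripper": 5.5}, {"translation": [-0.9, 2.65, 0], "twist": 0, "gripper": 5.5}, {"translation": [-0.9, 2.65, 0], "twist": 0, "gripper": 5.5}, {"translation": [-0.9, 2.65, 0], "twist": 0, "gripper": 5.5}, {"translation": [-0.9, 2.65, 0], "twist": 0, "gripper": 5.5}, {"translation": [-0.9, 2.65, 0], "twist": 0, "gripper": 5.5}, {"translation": [-0.9, 2.65, 0], "twist": 0, "gripper": 5.5}]}}

```text
clock: 18.0
tcp_pos: [0.479, -0.3219, 0.3312]
eef_rot: [-0.0, 1.0, 0.0, 0.0]
ft_force: [-0.1, 0.3, -1.1]
finger_gap: 0.0589
grasp_force: 30.0
```

```bash
python3 - <<'E'
from h import *
import cv2
s=env.get_state(); p,d=env.capture("wrist"); q,_=env.capture("scene")
print(s["tcp_pos"],s["eef_rot"])
K=env.camera_params("wrist")["camera_matrix"]; Ti=np.linalg.inv(wristT(s))
a=np.linspace(0,2*np.pi,40)
im=np.ascontiguousarray(p[:,:,::-1])
for c,r,z in(([.4785,-.3224],.036,.066),([.4785,-.3224],.026,.04)):
    for t in a:
        v=K@(Ti@[c[0]+r*np.cos(t),c[1]+r*np.sin(t),z,1])[:3]; v=v[:2]/v[2]
        if 0<=v[0]<640 and 0<=v[1]<400: cv2.circle(im,(int(v[0]+.5),int(v[1]+.5)),0,(0,255,0),-1)
q=q[:,:,::-1]
z=np.hstack([cv2.resize(im[100:320,220:420],(400,440)),cv2.resize(q[130:240,130:230],(400,440))]); cv2.imwrite("pics/m2.png",z)
E
```

```text
[ 0.479  -0.3219  0.3312] [-0.      1.      0.0003  0.    ]
```

View pics/m2.png

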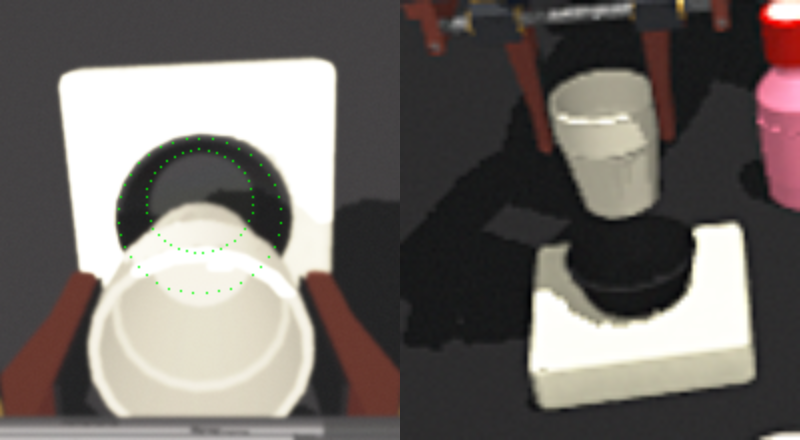

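{"method": "carry_out", "body": {"deltas": [{"translation": [0, 0.1, 0.7], "twist": 0, "gripper": 5.5}, {"translation": [0, 0.1, 2], "twist": 0, "gripper": 5.5}, {"translation": [0, 0.1, 3.2], "twist": 0, "gripper": 5.5}, {"translation": [0, 0.1, 4.2], "twist": 0, "gripper": 5.5}, {"translation": [0, 0.1, 5], "twist": 0, "gripper": 5.5}, {"translation": [0, 0.1, 5.6], "twist": 0, "gripper": 5.5}, {"translation": [0, 0.1, 5.9], "twist": 0, "gripper": 5.5}, {"translation": [0, 0.1, 6.1], "twist": 0, "gripper": 5.5}]}}

```text
clock: 18.9
tcp_pos: [0.4788, -0.3234, 0.2699]
eef_rot: [-0.0, 1.0, -0.0, -0.0]
ft_force: [-0.4, -0.1, 0.1]
finger_gap: 0.0588
grasp_force: 30.0
```

{"method": "carry_out", "body": {"deltas": [{"translation": [0, 0, 0.05], "twist": 0, "gripper": 5.5}, {"translation": [0, 0, 0.1], "twist": 0, "gripper": 5.5}, {"translation": [0, 0, 0.15], "twist": 0, "gripper": 5.5}, {"translation": [0, 0, 0.2], "twist": 0, "gripper": 5.5}, {"translation": [0, 0, 0.25], "twist": 0, "gripper": 5.5}, {"translation": [0, 0, 0.3], "twist": 0, "gripper": 5.5}, {"translation": [0, 0, 0.3], "twist": 0, "gripper": 5.5}, {"translation": [0, 0, 0.3], "twist": 0, "gripper": 5.5}]}}

```text
clock: 19.7
tcp_pos: [0.4788, -0.3234, 0.2672]
eef_rot: [0.0, 1.0, -0.0, 0.0]
ft_force: [-0.6, 1.1, -1.4]
finger_gap: 0.0588
grasp_force: 30.0
```

Still carrying the weight (-1.4 N). I'll go a little lower in small steps.

{"method": "carry_out", "body": {"deltas": [{"translation": [0, 0, 0.05], "twist": 0, "gripper": 5.5}, {"translation": [0, 0, 0.05], "twist": 0, "gripper": 5.5}, {"translation": [0, 0, 0.1], "twist": 0, "gripper": 5.5}, {"translation": [0, 0, 0.1], "twist": 0, "gripper": 5.5}, {"translation": [0, 0, 0.15], "twist": 0, "gripper": 5.5}, {"translation": [0, 0, 0.15], "twist": 0, "gripper": 5.5}, {"translation": [0, 0, 0.15], "twist": 0, "gripper": 5.5}, {"translation": [0, 0, 0.15], "twist": 0, "gripper": 5.5}]}}

```text
clock: 20.5
tcp_pos: [0.4788, -0.3234, 0.2671]
eef_rot: [0.0, 1.0, -0.0, 0.0]
ft_force: [-4.0, 3.0, 14.7]
finger_gap: 0.0584
grasp_force: 30.0
```

{"method": "carry_out", "body": {"deltas": [{"translation": [0, 0, -0.1], "twist": 0, "gripper": 5.5}, {"translation": [0, 0, -0.15], "twist": 0, "gripper": 5.5}, {"translation": [0, 0, -0.15], "twist": 0, "gripper": 5.5}, {"translation": [0, 0, -0.15], "twist": 0, "gripper": 8.7}, {"translation": [0, 0, -0.15], "twist": 0, "gripper": 8.7}, {"translation": [0, 0, -0.15], "twist": 0, "gripper": 8.7}, {"translation": [0, 0, -0.15], "twist": 0, "gripper": 8.7}, {"translation": [0, 0, -0.15], "twist": 0, "gripper": 8.7}]}}

```text
clock: 21.3
tcp_pos: [0.4788, -0.3234, 0.2671]
eef_rot: [-0.0, 1.0, -0.0, -0.0]
ft_force: [-0.0, -0.1, 0.0]
finger_gap: 0.087
grasp_force: 0.0
```

{"method": "carry_out", "body": {"deltas": [{"translation": [0, 0, -1.5], "twist": 0, "gripper": 8.7}, {"translation": [0, 0, -4], "twist": 0, "gripper": 8.7}, {"translation": [0, 0, -7], "twist": 0, "gripper": 8.7}, {"translation": [0, 0, -10], "twist": 0, "gripper": 8.7}, {"translation": [0, 0, -12], "twist": 0, "gripper": 8.7}, {"translation": [0, 0, -12], "twist": 0, "gripper": 8.7}, {"translation": [0, 0, -12], "twist": 0, "gripper": 8.7}, {"translation": [0, 0, -12], "twist": 0, "gripper": 8.7}]}}

```text
clock: 22.1
tcp_pos: [0.4784, -0.3231, 0.3862]
eef_rot: [-0.001, 1.0, -0.0, -0.001]
ft_force: [-1.0, -0.2, -0.1]
finger_gap: 0.0874
grasp_force: 0.0
```

```bash
python3 - <<'E'
from h import *
import cv2
s=env.get_state(); p,d=env.capture("wrist"); q,_=env.capture("scene")
print(s["tcp_pos"],s["eef_rot"])
im=np.ascontiguousarray(p[:,:,::-1]); q=q[:,:,::-1]; cv2.imwrite("pics/w4.png",im)
K=env.camera_params("wrist")["camera_matrix"]; Ti=np.linalg.inv(wristT(s))
v=K@(Ti@[.4785,-.3224,.112,1])[:3]; print(v/v[2])
z=np.hstack([cv2.resize(im[100:300,220:420],(400,400)),cv2.resize(q[150:240,150:240],(400,400))]); cv2.imwrite("pics/m3.png",z)
u,v_=int(v[0]/v[2]),int(v[1]/v[2]); print(d[v_-20:v_+24:4,u])
E
```

```text
[ 0.4784 -0.3231  0.3862] [-0.0005  1.     -0.0001 -0.0007]
[318.3741 204.9724   1.    ]
[0.3302 0.3305 0.3314 0.3334 0.3344 0.3372 0.3294 0.3192 0.3104 0.3027
 0.2971]
```

View pics/m3.png

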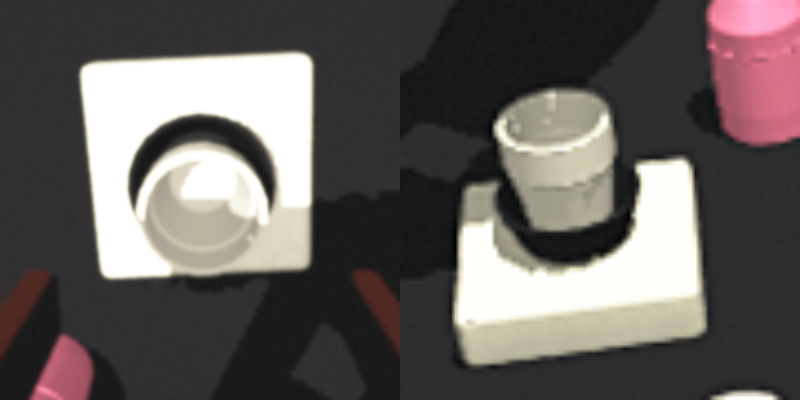

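The cup sits upright in the holder, concentric in y. I'll confirm its position from the top camera on the way to the tray.

{"method": "carry_out", "body": {"deltas": [{"translation": [0, -4, 0], "twist": 0, "gripper": 8.7}, {"translation": [0, -8.5, 0], "twist": 0, "gripper": 8.7}, {"translation": [0, -13, 0], "twist": 0, "gripper": 8.7}, {"translation": [-1, -17.5, 0], "twist": 0, "gripper": 8.7}, {"translation": [-1.5, -22, 0], "twist": 0, "gripper": 8.7}, {"translation": [-2, -26.5, 0], "twist": 0, "gripper": 8.7}, {"translation": [-2.5, -31, 0], "twist": 0, "gripper": 8.7}, {"translation": [-2.5, -35.5, 0], "twist": 0, "gripper": 8.7}]}}

```text
clock: 23.0
tcp_pos: [0.4528, 0.0333, 0.3865]
eef_rot: [0.0, 1.0, -0.0, -0.001]
ft_force: [1.1, -0.9, -0.2]
finger_gap: 0.0868
grasp_force: 0.0
```

{"method": "carry_out", "body": {"deltas": [{"translation": [0, -4.5, 0], "twist": 0, "gripper": 8.7}, {"translation": [-1, -9, 0], "twist": 0, "gripper": 8.7}, {"translation": [-1.5, -13.5, 0], "twist": 0, "gripper": 8.7}, {"translation": [-2, -18, 0], "twist": 0, "gripper": 8.7}, {"translation": [-2.3, -22.5, 0], "twist": 0, "gripper": 8.7}, {"translation": [-2.5, -26.5, 0], "twist": 0, "gripper": 8.7}, {"translation": [-2.6, -29.7, 0], "twist": 0, "gripper": 8.7}, {"translation": [-2.6, -29.7, 0], "twist": 0, "gripper": 8.7}]}}

```text
clock: 23.8
tcp_pos: [0.4276, 0.3318, 0.3863]
eef_rot: [-0.0, 1.0, 0.002, -0.0]
ft_force: [0.4, -0.1, -0.3]
finger_gap: 0.0871
grasp_force: 0.0
```

```bash
python3 - <<'E'
from h import *
import cv2
s=env.get_state(); print(s["tcp_pos"],s["eef_rot"])
p,d=env.capture("top"); q,d2=env.capture("scene")
p=np.ascontiguousarray(p[:,:,::-1])
c=env.camera_params("top"); Ti=np.linalg.inv(c["world_from_camera"])
crop=cv2.resize(p[205:285,420:500],(560,560),interpolation=cv2.INTER_CUBIC)
for ctr,r,z in(([.4788,-.3228],.030,.112),):
    for t in np.linspace(0,2*np.pi,40):
        v=c["camera_matrix"]@(Ti@[ctr[0]+r*np.cos(t),ctr[1]+r*np.sin(t),z,1])[:3]; v=v[:2]/v[2]
        cv2.circle(crop,(int((v[0]-420+.5)*7),int((v[1]-205+.5)*7)),1,(0,255,0),-1)
cv2.imwrite("pics/t4.png",crop); cv2.imwrite("pics/t4full.png",p)
# height of the cup rim from depth
T=c["world_from_camera"]; K=c["camera_matrix"]; v,u=np.mgrid[205:285,420:500]; D=d[205:285,420:500]
P=np.stack([(u-K[0,2])/K[0,0]*D,(v-K[1,2])/K[1,1]*D,D],-1)@T[:3,:3].T+T[:3,3]
m=(P[...,2]>.1)&(P[...,2]<.13); print(m.sum(),P[m].mean(0),P[m].min(0),P[m].max(0))
E
```

```text
[0.4276 0.3318 0.3863] [-0.0002  1.      0.0017 -0.0002]
223 [ 0.4778 -0.3224  0.1092] [ 0.4492 -0.352   0.1004] [ 0.5073 -0.2918  0.1167]
```

View pics/t4.png

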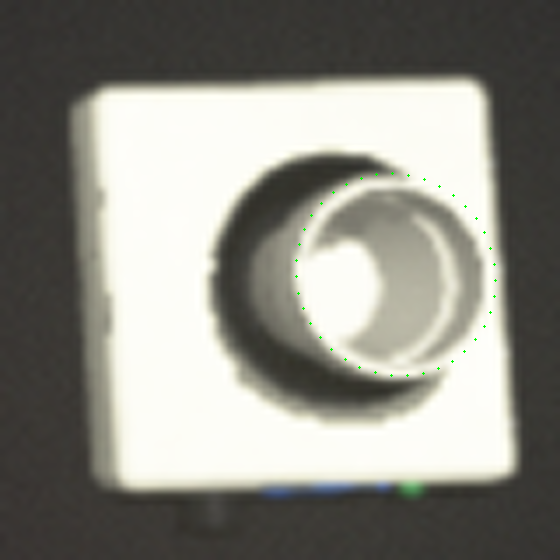

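The cup rim is centred at (0.478,-0.322), within 1 mm of the well. Next I pick red from the near slot.

{"method": "carry_out", "body": {"deltas": [{"translation": [0, 0, 1], "twist": 0, "gripper": 8.7}, {"translation": [0, 0, 3.5], "twist": 0, "gripper": 8.7}, {"translation": [0, 0, 6.5], "twist": 0, "gripper": 8.7}, {"translation": [0, 0, 8.5], "twist": 0, "gripper": 8.7}, {"translation": [0, 0, 9.3], "twist": 0, "gripper": 8.7}, {"translation": [0, 0, 9.3], "twist": 0, "gripper": 3}, {"translation": [0, 0, 9.3], "twist": 0, "gripper": 3}, {"translation": [0, 0, 9.3], "twist": 0, "gripper": 3}]}}

```text
clock: 24.7
tcp_pos: [0.4284, 0.3287, 0.2952]
eef_rot: [-0.001, 1.0, -0.0, 0.001]
ft_force: [0.3, 0.6, 0.6]
finger_gap: 0.0665
grasp_force: 0.0
```

{"method": "carry_out", "body": {"deltas": [{"translation": [0, 0, 0], "twist": 0, "gripper": 3}, {"translation": [0, 0, 0], "twist": 0, "gripper": 3}, {"translation": [0, 0, 0], "twist": 0, "gripper": 3}, {"translation": [0, 0, -0.2], "twist": 0, "gripper": 3}, {"translation": [0, 0, -1.5], "twist": 0, "gripper": 3}, {"translation": [0, 0, -4], "twist": 0, "gripper": 3}, {"translation": [0, 0, -7.5], "twist": 0, "gripper": 3}, {"translation": [0, 0, -10], "twist": 0, "gripper": 3}]}}

```text
clock: 25.5
tcp_pos: [0.4279, 0.3287, 0.3966]
eef_rot: [-0.0, 1.0, -0.0, 0.0]
ft_force: [1.9, 1.2, -3.9]
finger_gap: 0.0373
grasp_force: 30.0
```

{"method": "carry_out", "body": {"deltas": [{"translation": [0.5, 1.5, 0], "twist": 0, "gripper": 3}, {"translation": [1.5, 5, 0], "twist": 0, "gripper": 3}, {"translation": [3, 9.5, 0], "twist": 0, "gripper": 3}, {"translation": [4.5, 14, 0], "twist": 0, "gripper": 3}, {"translation": [6, 18.5, 0], "twist": 0, "gripper": 3}, {"translation": [7.5, 23, 0], "twist": 0, "gripper": 3}, {"translation": [9, 27.5, 0], "twist": 0, "gripper": 3}, {"translation": [10, 32, 0], "twist": 0, "gripper": 3}]}}

```text
clock: 26.3
tcp_pos: [0.5277, 0.0059, 0.3934]
eef_rot: [0.0, 1.0, -0.0, -0.001]
ft_force: [0.4, 0.4, -3.0]
finger_gap: 0.0374
grasp_force: 30.0
```

{"method": "carry_out", "body": {"deltas": [{"translation": [1, 3.5, 0], "twist": 0, "gripper": 3}, {"translation": [1.6, 6, 0.5], "twist": 0, "gripper": 3}, {"translation": [1.6, 7.1, 1.5], "twist": 0, "gripper": 3}, {"translation": [1.6, 7.1, 3], "twist": 0, "gripper": 3}, {"translation": [1.6, 7.1, 5], "twist": 0, "gripper": 3}, {"translation": [1.6, 7.1, 7], "twist": 0, "gripper": 3}, {"translation": [1.6, 7.1, 8], "twist": 0, "gripper": 3}, {"translation": [1.6, 7.1, 8.3], "twist": 0, "gripper": 3}]}}

```text
clock: 27.1
tcp_pos: [0.5428, -0.0621, 0.3094]
eef_rot: [-0.0, 1.0, 0.0, -0.002]
ft_force: [-0.7, 0.1, -3.5]
finger_gap: 0.0376
grasp_force: 30.0
```

{"method": "carry_out", "body": {"deltas": [{"translation": [0, 0, 0.2], "twist": 0, "gripper": 3}, {"translation": [0, 0, 0.4], "twist": 0, "gripper": 3}, {"translation": [0, 0, 0.6], "twist": 0, "gripper": 3}, {"translation": [0, 0, 0.8], "twist": 0, "gripper": 3}, {"translation": [0, 0, 0.95], "twist": 0, "gripper": 3}, {"translation": [0, 0, 1.05], "twist": 0, "gripper": 3}, {"translation": [0, 0, 1.1], "twist": 0, "gripper": 3}, {"translation": [0, 0, 1.15], "twist": 0, "gripper": 3}]}}

```text
clock: 27.9
tcp_pos: [0.5438, -0.0624, 0.2997]
eef_rot: [0.0, 1.0, -0.0, 0.0]
ft_force: [0.2, -0.7, -3.6]
finger_gap: 0.0373
grasp_force: 30.0
```

{"method": "carry_out", "body": {"deltas": [{"translation": [0, 0, 0.05], "twist": 0, "gripper": 3}, {"translation": [0, 0, 0.1], "twist": 0, "gripper": 3}, {"translation": [0, 0, 0.15], "twist": 0, "gripper": 3}, {"translation": [0, 0, 0.2], "twist": 0, "gripper": 3}, {"translation": [0, 0, 0.22], "twist": 0, "gripper": 3}, {"translation": [0, 0, 0.24], "twist": 0, "gripper": 3}, {"translation": [0, 0, 0.25], "twist": 0, "gripper": 3}, {"translation": [0, 0, 0.25], "twist": 0, "gripper": 3}]}}

```text
clock: 28.7
tcp_pos: [0.5443, -0.0623, 0.2992]
eef_rot: [0.0, 1.0, -0.0, 0.001]
ft_force: [-4.7, 2.3, 16.0]
finger_gap: 0.0375
grasp_force: 30.0
```

{"method": "carry_out", "body": {"deltas": [{"translation": [0, 0, -0.1], "twist": 0, "gripper": 3}, {"translation": [0, 0, -0.16], "twist": 0, "gripper": 3}, {"translation": [0, 0, -0.16], "twist": 0, "gripper": 3}, {"translation": [0, 0, -0.16], "twist": 0, "gripper": 8.7}, {"translation": [0, 0, -0.16], "twist": 0, "gripper": 8.7}, {"translation": [0, 0, -0.16], "twist": 0, "gripper": 8.7}, {"translation": [0, 0, -0.16], "twist": 0, "gripper": 8.7}, {"translation": [0, 0, -0.16], "twist": 0, "gripper": 8.7}]}}

```text
clock: 29.5
tcp_pos: [0.5438, -0.0624, 0.2986]
eef_rot: [-0.0, 1.0, -0.0, -0.0]
ft_force: [0.3, 0.6, 0.4]
finger_gap: 0.0738
grasp_force: 0.0
```

{"method": "carry_out", "body": {"deltas": [{"translation": [0, 0, -2], "twist": 0, "gripper": 8.7}, {"translation": [0, 0, -5], "twist": 0, "gripper": 8.7}, {"translation": [0, 0, -8], "twist": 0, "gripper": 8.7}, {"translation": [0, -4, -9], "twist": 0, "gripper": 8.7}, {"translation": [0, -8.5, -9], "twist": 0, "gripper": 8.7}, {"translation": [0, -13, -9], "twist": 0, "gripper": 8.7}, {"translation": [0, -17, -9], "twist": 0, "gripper": 8.7}, {"translation": [-0.5, -21, -9], "twist": 0, "gripper": 8.7}]}}

```text
clock: 30.3
tcp_pos: [0.5389, 0.1493, 0.3889]
eef_rot: [-0.0, 1.0, -0.0, 0.0]
ft_force: [0.7, -0.3, 1.0]
finger_gap: 0.0873
grasp_force: 0.0
```

{"method": "carry_out", "body": {"deltas": [{"translation": [-0.1, -4, 0], "twist": 0, "gripper": 8.7}, {"translation": [-0.1, -8.5, 0], "twist": 0, "gripper": 8.7}, {"translation": [-0.15, -13, 0], "twist": 0, "gripper": 8.7}, {"translation": [-0.15, -16.5, 0], "twist": 0, "gripper": 8.7}, {"translation": [-0.15, -17.3, 0], "twist": 0, "gripper": 8.7}, {"translation": [-0.15, -17.3, 1], "twist": 0, "gripper": 8.7}, {"translation": [-0.15, -17.3, 2], "twist": 0, "gripper": 8.7}, {"translation": [-0.15, -17.3, 2], "twist": 0, "gripper": 8.7}]}}

```text
clock: 31.1
tcp_pos: [0.5369, 0.3188, 0.3665]
eef_rot: [0.001, 1.0, -0.001, -0.002]
ft_force: [0.3, -0.6, -0.1]
finger_gap: 0.087
grasp_force: 0.0
```

{"method": "carry_out", "body": {"deltas": [{"translation": [0, 0, 2], "twist": 0, "gripper": 8.7}, {"translation": [0, 0, 4.5], "twist": 0, "gripper": 8.7}, {"translation": [0, 0, 6.5], "twist": 0, "gripper": 8.7}, {"translation": [0, 0, 7.4], "twist": 0, "gripper": 8.7}, {"translation": [0, 0, 7.4], "twist": 0, "gripper": 8.7}, {"translation": [0, 0, 7.4], "twist": 0, "gripper": 3}, {"translation": [0, 0, 7.4], "twist": 0, "gripper": 3}, {"translation": [0, 0, 7.4], "twist": 0, "gripper": 3}]}}

```text
clock: 31.9
tcp_pos: [0.5377, 0.3207, 0.2959]
eef_rot: [-0.0, 1.0, -0.0, 0.001]
ft_force: [0.2, -0.1, 0.1]
finger_gap: 0.0667
grasp_force: 0.0
```

{"method": "carry_out", "body": {"deltas": [{"translation": [0, 0, 0], "twist": 0, "gripper": 3}, {"translation": [0, 0, 0], "twist": 0, "gripper": 3}, {"translation": [0, 0, 0], "twist": 0, "gripper": 3}, {"translation": [0, 0, -0.2], "twist": 0, "gripper": 3}, {"translation": [0, 0, -1], "twist": 0, "gripper": 3}, {"translation": [0, 0, -3], "twist": 0, "gripper": 3}, {"translation": [0, 0, -5.5], "twist": 0, "gripper": 3}, {"translation": [0, 0, -7], "twist": 0, "gripper": 3}]}}

```text
clock: 32.7
tcp_pos: [0.5377, 0.3208, 0.3668]
eef_rot: [-0.0, 1.0, -0.0, 0.001]
ft_force: [0.6, 0.5, -2.1]
finger_gap: 0.0374
grasp_force: 29.9
```

{"method": "carry_out", "body": {"deltas": [{"translation": [-0.1, 1.5, -1], "twist": 0, "gripper": 3}, {"translation": [-0.3, 5, -1], "twist": 0, "gripper": 3}, {"translation": [-0.6, 9.5, -1], "twist": 0, "gripper": 3}, {"translation": [-0.9, 14, -1], "twist": 0, "gripper": 3}, {"translation": [-1.2, 18.5, -1], "twist": 0, "gripper": 3}, {"translation": [-1.4, 23, -1], "twist": 0, "gripper": 3}, {"translation": [-1.45, 26.5, -1], "twist": 0, "gripper": 3}, {"translation": [-1.45, 27.55, 0], "twist": 0, "gripper": 3}]}}

```text
clock: 33.5
tcp_pos: [0.5222, 0.0417, 0.3654]
eef_rot: [0.0, 1.0, -0.002, 0.001]
ft_force: [-0.2, 1.0, -1.2]
finger_gap: 0.0372
grasp_force: 29.9
```

{"method": "carry_out", "body": {"deltas": [{"translation": [0, 0, 0], "twist": 0, "gripper": 3}, {"translation": [0, 0, 0.5], "twist": 0, "gripper": 3}, {"translation": [0, 0, 1.8], "twist": 0, "gripper": 3}, {"translation": [0, 0, 3.3], "twist": 0, "gripper": 3}, {"translation": [0, 0, 4.6], "twist": 0, "gripper": 3}, {"translation": [0, 0, 5.5], "twist": 0, "gripper": 3}, {"translation": [0, 0, 5.9], "twist": 0, "gripper": 3}, {"translation": [0, 0, 6.1], "twist": 0, "gripper": 3}]}}

```text
clock: 34.3
tcp_pos: [0.5228, 0.0454, 0.3032]
eef_rot: [0.0, 1.0, 0.0, -0.0]
ft_force: [-0.0, 0.1, -2.5]
finger_gap: 0.0376
grasp_force: 29.9
```

{"method": "carry_out", "body": {"deltas": [{"translation": [0, 0, 0.05], "twist": 0, "gripper": 3}, {"translation": [0, 0, 0.1], "twist": 0, "gripper": 3}, {"translation": [0, 0, 0.15], "twist": 0, "gripper": 3}, {"translation": [0, 0, 0.2], "twist": 0, "gripper": 3}, {"translation": [0, 0, 0.25], "twist": 0, "gripper": 3}, {"translation": [0, 0, 0.3], "twist": 0, "gripper": 3}, {"translation": [0, 0, 0.35], "twist": 0, "gripper": 3}, {"translation": [0, 0, 0.35], "twist": 0, "gripper": 3}]}}

```text
clock: 35.1
tcp_pos: [0.5228, 0.0451, 0.3002]
eef_rot: [0.0, 1.0, -0.0, -0.0]
ft_force: [0.3, 0.0, -1.8]
finger_gap: 0.0376
grasp_force: 29.9
```

{"method": "carry_out", "body": {"deltas": [{"translation": [0, 0, 0.05], "twist": 0, "gripper": 3}, {"translation": [0, 0, 0.08], "twist": 0, "gripper": 3}, {"translation": [0, 0, 0.1], "twist": 0, "gripper": 3}, {"translation": [0, 0, 0.12], "twist": 0, "gripper": 3}, {"translation": [0, 0, 0.14], "twist": 0, "gripper": 3}, {"translation": [0, 0, 0.15], "twist": 0, "gripper": 3}, {"translation": [0, 0, 0.15], "twist": 0, "gripper": 3}, {"translation": [0, 0, 0.15], "twist": 0, "gripper": 3}]}}

```text
clock: 35.9
tcp_pos: [0.5231, 0.0452, 0.2994]
eef_rot: [-0.0, 1.0, -0.0, 0.0]
ft_force: [-2.0, 1.3, 5.7]
finger_gap: 0.0375
grasp_force: 30.0
```

In contact at about 8 N. Releasing and retreating.

{"method": "carry_out", "body": {"deltas": [{"translation": [0, 0, -0.05], "twist": 0, "gripper": 3}, {"translation": [0, 0, -0.06], "twist": 0, "gripper": 3}, {"translation": [0, 0, -0.06], "twist": 0, "gripper": 8.7}, {"translation": [0, 0, -0.06], "twist": 0, "gripper": 8.7}, {"translation": [0, 0, -0.06], "twist": 0, "gripper": 8.7}, {"translation": [0, 0, -0.06], "twist": 0, "gripper": 8.7}, {"translation": [0, 0, -0.06], "twist": 0, "gripper": 8.7}, {"translation": [0, 0, -0.06], "twist": 0, "gripper": 8.7}]}}

```text
clock: 36.7
tcp_pos: [0.5228, 0.0451, 0.2993]
eef_rot: [-0.0, 1.0, -0.0, -0.0]
ft_force: [0.2, -0.8, 1.2]
finger_gap: 0.082
grasp_force: 0.0
```

{"method": "carry_out", "body": {"deltas": [{"translation": [0, 0, -2], "twist": 0, "gripper": 8.7}, {"translation": [0, 0, -5], "twist": 0, "gripper": 8.7}, {"translation": [0, 0, -8], "twist": 0, "gripper": 8.7}, {"translation": [0, -4, -10], "twist": 0, "gripper": 8.7}, {"translation": [0, -8.5, -10], "twist": 0, "gripper": 8.7}, {"translation": [0, -13, -10], "twist": 0, "gripper": 8.7}, {"translation": [0, -17, -10], "twist": 0, "gripper": 8.7}, {"translation": [-0.5, -21, -10], "twist": 0, "gripper": 8.7}]}}

```text
clock: 37.5
tcp_pos: [0.5179, 0.2569, 0.3996]
eef_rot: [-0.0, 1.0, -0.0, 0.0]
ft_force: [0.8, 0.4, -0.4]
finger_gap: 0.087
grasp_force: 0.0
```

{"method": "carry_out", "body": {"deltas": [{"translation": [0, -4, 0], "twist": 0, "gripper": 8.7}, {"translation": [0, -8, 0], "twist": 0, "gripper": 8.7}, {"translation": [0, -10, 0], "twist": 0, "gripper": 8.7}, {"translation": [0, -10, 0], "twist": 0, "gripper": 8.7}, {"translation": [0, -10, 0], "twist": 0, "gripper": 8.7}, {"translation": [0, -10, 0], "twist": 0, "gripper": 8.7}, {"translation": [0, -10, 0], "twist": 0, "gripper": 8.7}, {"translation": [0, -10, 0], "twist": 0, "gripper": 8.7}]}}

```text
clock: 38.3
tcp_pos: [0.5182, 0.3541, 0.3995]
eef_rot: [0.0, 1.0, -0.001, 0.0]
ft_force: [0.7, 0.2, -1.1]
finger_gap: 0.0871
grasp_force: 0.0
```

```bash
python3 - <<'E'
from h import *
import cv2
p,d=env.capture("top"); p=np.ascontiguousarray(p[:,:,::-1])
cv2.imwrite("pics/t5.png",cv2.resize(p[150:270,260:390],None,fx=5,fy=5,interpolation=cv2.INTER_CUBIC))
E
```

```text
(no output)
```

View pics/t5.png

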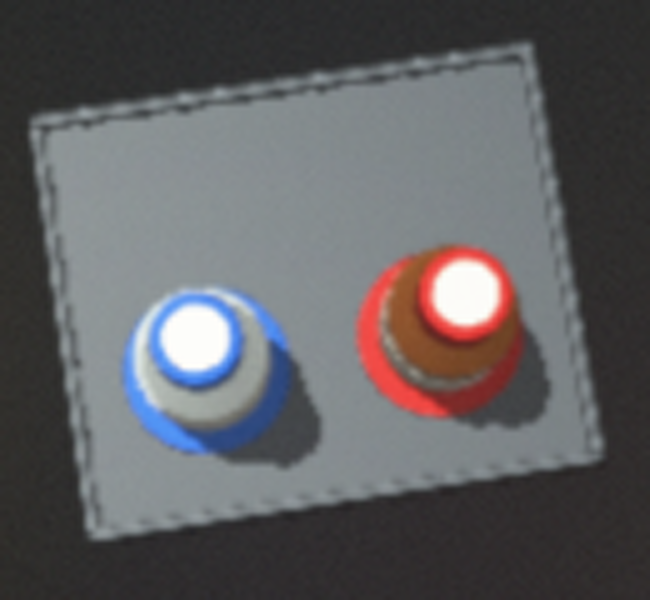

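Blue cap is at (196,339) and red cap at (467,293). Both are within about 2 mm of the pad centres and upright, and the arm is clear, so I'm handing in.

```bash
python3 -c "
from bench import env
print(env.finish_job())"
```

```text
the job is handed in; nothing more can be done
None
```

The job is handed in, with no verdict returned: the last camera checks showed the cup upright in the stirrer's holder and both bottles upright on their own pads, each within about 2 mm of centre, with the arm clear.

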